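Set the length stop on the carrot-cutting guide

ROBOT

A 7-joint arm with a two-finger parallel gripper is mounted at the origin on the work surface. World frame = base frame: x ahead of the robot, y to its left, z up, the work surface at z = 0. Lengths are in mm, angles in rad, forces in N, time in s.
With the tool pointing down it reaches from about 425 to 975 mm from the base axis. Payload 16.7 kg.
Tool frame: the origin (TCP) lies at the very end of the fingers, on their centre line; the grasp point (between the pads) lies 19 mm behind it; z points along the fingers, y is the line along which they close (so a half turn about z gives the same grasp; the last joint's range is limited). The gripper opens to 85 mm and grips with 20 to 120 N. Pads are 22 mm wide; open, the fingers measure 114 mm over their backs; the gripper's body (76 mm by 85 mm) begins 54 mm behind the grasp point. The pads swing forward as they close: fully open they stand 13 mm farther back than shut.
Start: joints at [1.026, 0.426, 0.074, 1.606, -0.034, 1.111, -0.067], TCP at [259.587, -623.048, 208.002] pointing down, gripper open.
Joint ranges: [-2.85, 2.85], [-0.5, 2.14], [-1.23, 1.37], [0.21, 2.46], [-1.02, 4.16], [0.16, 2.05], [-2.73, 2.73]. Speed limits (rad/s): [1.89, 1.89, 2.39, 2.39, 3.01, 3.01, 3.01].

INTERFACE

Orientations are given as a unit quaternion [w, x, y, z].
In Python, from cell import manip gives the robot as it stands. The module is installed in compiled form; this text tells all that it offers.
- The arm moves only by the tool move_arm, never from a script. Its argument "increments" is text: rows parted by semicolons, each of 6 numbers parted by spaces: the shift along the world's x, y, z in units of 40 mm (1.0 is 40 mm), then the turn, a rotation vector about the world's x, y, z in units of 6 degrees (1.0 is 6 degrees). A call has exactly 5 rows; each row shifts and turns the commanded pose from where the row before left it; what a row does not reach is not made up. A row lasts 1/12 s, in which the tool goes at most 41.7 mm and 7.16 degrees, less where a joint would pass 70% of its speed; a pose out of reach is approached as far as the arm can. A call is refused whole if a number of a shift passes 1 or a number of a turn 1, either way. A call with a gripper value outside its range is refused whole. "grip" is the finger opening in mm, from 0 to 85.4, set as the call begins (left out, the last holds). The fingers move at their own pace and stop on an object; "squeeze" is the grip in N (left out, the last holds). Time passes only in rows, so rows that do not move let the fingers close, or fill a call up. It gives the time, the measured TCP pose, the force, the opening and the grip force at its end, in the units of the state.
- manip.sense(): the state, without advancing time (a new reading comes with each control period).
- manip.capture(name): name is "side" or "top" or "wrist"; returns a dict with "color" (420x560x3 uint8, red, green, blue), "vertical_fov" (degrees; the focal length in pixels is half the picture's height over the tangent of half this angle, whatever the lens; pixels are square), "cx", "cy" (the principal point, pixels), "D" ([k1, k2, p1, p2, k3] as OpenCV has them; the pictures are not rectified), "R" (3x3) and "t" (3): a world point X has camera coordinates R X + t; the wrist camera has in their place "mount" (4x4, takes a point from camera to tool coordinates, whose origin is the TCP and whose axes are the flange's). Camera axes: x right, y down, z forward; pixel columns grow to the right and rows downward; lengths in mm; the calibration is good to about 2 mm. A picture is of the moment at which its call begins: read the wrist's pose just before it. There is no depth.
- manip.finish_job(): hands the job in; it is judged then, once.
The state is a dict: "time": time; "joint_positions": joint angles; "qvel": joint speeds; "effort": joint torques, N m; "position": TCP position; "tcp_rot": TCP orientation; "contact_force": force on the tool from outside, world axes, zero at the start; "ft_torque": the same for the moment, N m; "grip_width": opening from 0.0 (shut) to 1.0 (fully open); "finger_force": force on a finger pad.
Only numpy, scipy, OpenCV 4.12 (cv2) and the standard library are available. Lean on these libraries where they do the work, as an engineer would, in place of code of your own. Each camera call takes 0.05 s, during which the arm holds its last target. There are 200 camera calls.

TASK

Set the cutting guide for the next carrots: with the fingertips, push the white sliding stop along its rail towards the low two-humped catch (not towards the plain upright bumper) until its spring pin rides over the first hump and drops into the notch between the humps, then take the hand away and leave it there. Push gently on the white block itself, keep off the pin's round knob (no gripping or lifting), and leave the mug, ramekin and spoon alone.

Things in the scene. Friction and masses are not known exactly. Their poses are not given: they have to be found in the camera images.
- guide: Wooden board 260 (x) x 460 (y) x 18 mm, fixed on the counter. Origin: underside centre. Rail runs along its y at x = +20 mm, top 28 mm above the counter; at x = +84 mm a flat index strip, 30 mm wide, top 22 mm above the counter; at y = +-214 mm dark cross blocks, 100 mm long in x (0 to +100 mm), up to 38 mm high.
- stop_block (a point): Centre of the stop's white block: 92 mm across the rail (guide x), 96 mm along it (guide y), 30 to 68 mm above the counter. Push on either upright end face, 48 mm from this point along guide y. On its +x side a bracket, 28 mm wide along y, reaches over the index strip and carries the spring pin.
- stop_pin (a point): Tip of the stop's spring pin when down (round, 4 mm radius): 64 mm to guide +x of the block's centre, same place along y, 25 mm above the counter. Moves with the stop but does not rise with the pin.
- stop (a joint): Place of the stop along the rail, m: 0 at the guide's middle, growing to guide +y, range -0.15 to 0.15. The stop moves only so; about 0.35 kg, 2 N friction plus 8 N per m/s; stays where left.
- pin (a joint): Lift of the spring pin, m: 0 when down, nearly 0.006 on the crest of a hump, at most 0.014. A spring presses it down with about 7 N, 8.5 N on a crest. 0 both on the open strip and in the notch.
- knob: Dark round knob on top of the stop's spring pin, upright disc 22 mm across, 12 mm thick, from 73 to 85 mm above the counter with the pin down; rises with the pin. Origin: underside centre. Not to be touched.
- catch: Low steel catch fixed on the index strip, 30 (x) x 40 (y) mm, axes like the guide's, 60 to 110 mm from the guide's middle towards either end. Two humps, 6 mm high on a 3 mm base, crests 7 mm either side of its middle, 30-degree slopes outside, 55-degree inside, a 5 mm wide notch between. Origin: underside centre, 22 mm above the counter.
- catch_notch (a point): Bottom middle of the catch's notch, 25 mm above the counter. The stop is set when stop_pin lies here along guide y. Pushing over the first hump takes about 6 to 9 N in all; then the push dips as the pin falls in and draws the stop to the notch by itself; going on over the second hump takes about 13 to 17 N, beyond it the stop runs free.
- bumper: Plain upright steel block with black rubber pads, 30 (x) x 22 (y) x 30 mm high, fixed on the index strip on the other side of the stop from the catch. It blocks the stop's bracket (rigid stop, no notch). Origin: underside centre, 22 mm above the counter.
- mug: Earthen-coloured mug, 80 mm across, 85 mm high, handle on its +y side. Loose, beside the board. Origin: underside centre. Leave alone.
- ramekin: Small white cup, 72 mm across, 45 mm high. Loose, beside the board. Origin: underside centre. Leave alone.
- spoon: Wooden-handled spoon, 220 mm long, about 20 mm thick, lying on the board along the rail, on the board's -x side. Loose. Origin: middle of its length, at its underside. Leave alone.

How it is judged (in metres and radians):
On the way, in this order (a step that is already met when the one before it is completed fails the run):
1. the pin rides up on the catch's hump (value of joint pin above 0.0035 m and horizontal distance between stop_pin and catch_notch below 0.025 m), for 0.02 s.
2. the pin has dropped into the notch (y of stop_pin in the frame of catch_notch between -0.0025 and 0.0025 m and value of joint pin below 0.002 m), for 0.2 s.
At the end, for the whole second after the job is handed in: The stop rests with its pin down (lift under 2 mm) in the catch's notch, within 2.5 mm of its middle along the rail (all of step 2 and velocity of joint stop between -0.005 and 0.005 m/s); the robot touches nothing.
It fails at once if the pin is pulled up instead of being pushed over the hump (lift over 9 mm) (value of joint pin above 0.009 m).
It fails at once if the pin's knob is gripped or pushed (over 3 N) (contact force between the fingers and knob above 3 N).
It fails at once if the stop is pushed roughly (over 40 N) (contact force between the fingers and stop above 40 N).
It fails at once if the mug, ramekin or spoon is shoved or lifted (more than 25 mm) (distance of any of mug, ramekin, spoon from where it was at the start of the episode above 0.025 m).
It also fails if it takes over 54 s, if anything falls off the work surface, if the arm or the gripper's body presses on something with over 40 N, if the wrist force passes 120 N, or if a joint passes its speed limit or range.

## Working session

There is one attempt and no reset: what is moved stays moved. The work goes in short steps, Python scripts to look and compute and a tool call to move; the robot and the scene stay as the last step left them, time stands still between calls to the robot, and variables do not carry over. Pictures are saved under pics/ and viewed, at most 10 in all, crops included, and the job is handed in when it is done.

Besides the shell and the picture viewer there is one more tool, called after "Request:" as name(argument=value, ...) on one line, values as JSON. move_arm: Moves the arm, as the interface text tells. Its arguments: {"type":"object","properties":{"increments":{"type":"string"},"grip":{"type":"number"},"squeeze":{"type":"number"}},"required":["increments"]}

```bash
mkdir -p pics
python3 - <<'E'
from cell import manip
import cv2,pickle
d={}
s=manip.sense();print(s)
for n in ("side","top","wrist"):
    c=manip.capture(n);d[n]=c
    cv2.imwrite(f"pics/{n}0.png",c["color"][:,:,::-1])
    print(n,{k:v for k,v in c.items() if k!="color"})
d["s"]=s
pickle.dump(d,open("d0.pkl","wb"))
E
```

```text
{'time': 0.0, 'joint_positions': array([ 1.02651018,  0.42674833,  0.07384802,  1.60663509, -0.0340999 ,
        1.11078077, -0.06712828]), 'qvel': array([ 0.00133404,  0.00017512,  0.00015551, -0.00124262,  0.00169817,
        0.00137981,  0.00358138]), 'effort': array([-6.38209144e-06, -9.49839306e+01,  3.76093805e+00, -4.63499951e+01,
        1.90634461e-02,  1.01021150e-02,  1.85181483e-05]), 'position': array([ 259.41126532, -622.67618258,  207.2872465 ]), 'tcp_rot': array([-6.31983725e-04,  9.80586653e-01,  1.96085149e-01, -1.76150899e-04]), 'contact_force': array([ 0.4025824 ,  0.28136038, -0.36235369]), 'ft_torque': array([-0.04728117,  0.03378471, -0.00350143]), 'finger_force': 0.0, 'grip_width': 0.9990311317452246}
side {'vertical_fov': 52.32531607126566, 'cx': 280.01966044555496, 'cy': 215.7686096869497, 'D': array([-0.11648579,  0.        ,  0.        ,  0.        ,  0.        ]), 'R': array([[-0.94771084, -0.3185335 ,  0.01950848],
       [-0.23599537,  0.65836651, -0.71474452],
       [ 0.21482635, -0.68197504, -0.6991135 ]]), 't': array([534.45646082, 156.4185645 , 926
[... 207 characters left out ...]
.99999289,  0.00317458],
       [-0.99896606, -0.00217862, -0.04540988],
       [ 0.04541647, -0.00307882, -0.9989634 ]]), 't': array([  42.41712574,  558.44531156, 1177.58452594])}
wrist {'vertical_fov': 58.22308828527232, 'cx': 282.73984871511925, 'cy': 205.61371801585116, 'D': array([0.01801049, 0.        , 0.        , 0.        , 0.        ]), 'mount': array([[-1.52654570e-04, -9.55722262e-01, -2.94270174e-01,
         7.51466576e+01],
       [ 9.99999967e-01, -2.06959531e-04,  1.53400752e-04,
        -4.87127681e-01],
       [-2.07510531e-04, -2.94270141e-01,  9.55722261e-01,
        -1.65726776e+02],
       [ 0.00000000e+00,  0.00000000e+00,  0.00000000e+00,
         1.00000000e+00]])}
```

View pics/side0.png

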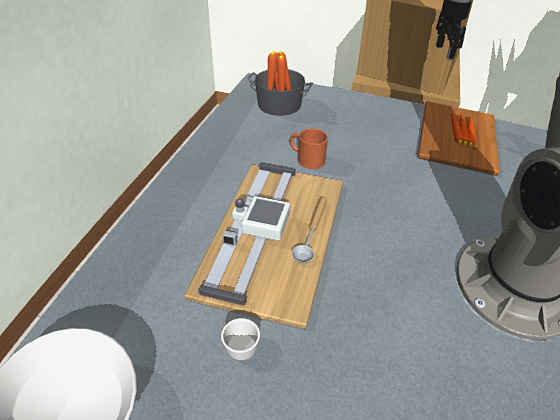

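View pics/top0.png

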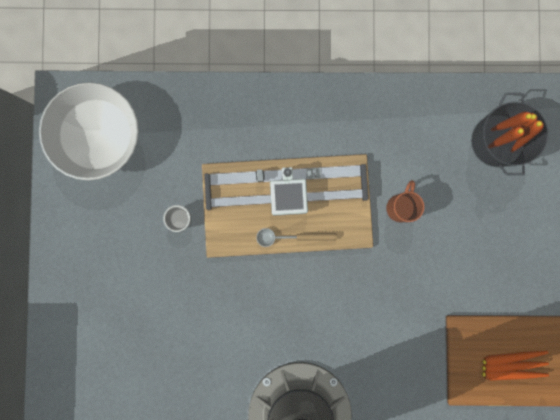

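The side view shows the stop's block at (265,215), the knob at (240,203) and the black bumper at (230,238), on the +y side. The top view shows the block at (289,195), the bumper at (260,175) and the catch near (315,173), so the catch is on the −y side. I'll zoom in on both.

Run:
```python
import cv2
t=cv2.imread("pics/top0.png")[145:265,195:385]
cv2.imwrite("pics/topz.png",cv2.resize(t,None,fx=4,fy=4,interpolation=cv2.INTER_CUBIC))
t=cv2.imread("pics/side0.png")[155:305,180:350]
cv2.imwrite("pics/sidez.png",cv2.resize(t,None,fx=4,fy=4,interpolation=cv2.INTER_CUBIC))
```

```text
(no output)
```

View pics/topz.png

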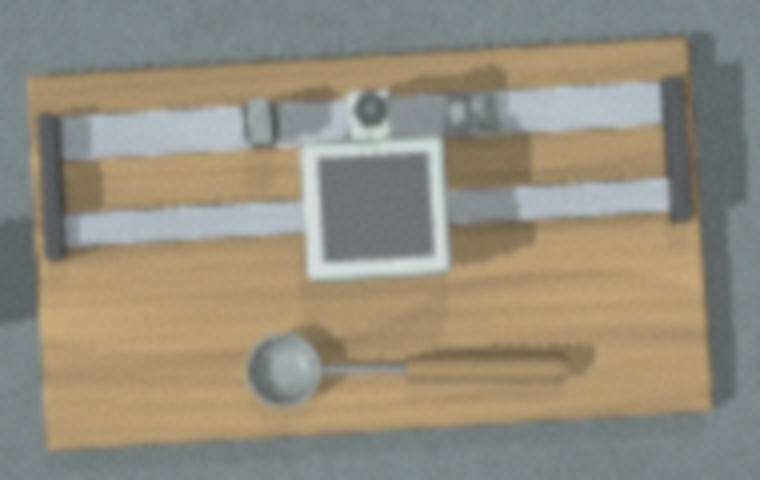

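View pics/sidez.png

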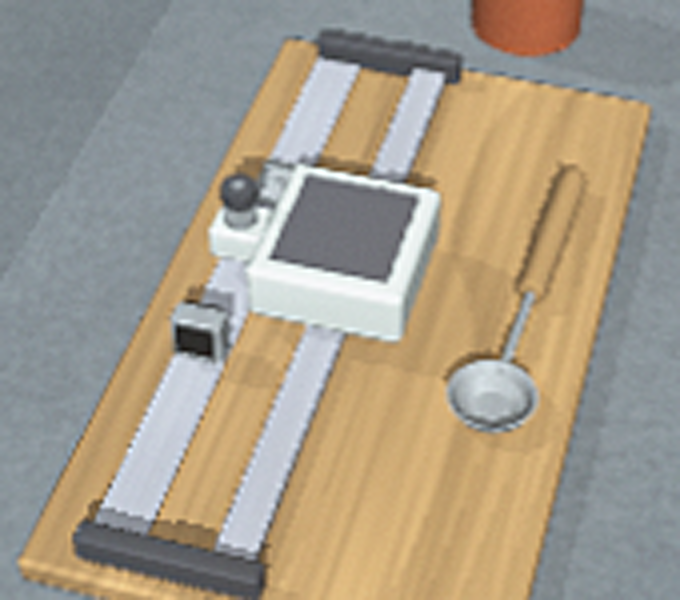

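The top zoom shows the board corners at (29,75), (687,38), (711,408) and (47,450). The block's top corners are at (302,147), (443,137), (449,268) and (308,279), and the catch is around (472,112). The side zoom shows the same block corners at (250,272), (300,165), (440,195) and (403,297).

```bash
cat > h.py <<'E'
import numpy as np,cv2,pickle
def K(c):
    h=c["color"].shape[0];f=h/2/np.tan(np.radians(c["vertical_fov"]/2))
    return np.array([[f,0,c["cx"]],[0,f,c["cy"]],[0,0,1]])
def ray(c,px):
    n=cv2.undistortPoints(np.array(px,float).reshape(-1,1,2),K(c),c["D"]).reshape(-1,2)
    d=np.c_[n,np.ones(len(n))]@c["R"]
    return -c["R"].T@c["t"],d
def onz(c,px,z):
    o,d=ray(c,px);return o+d*((z-o[2])/d[:,2])[:,None]
def tri(c1,p1,c2,p2):
    o1,d1=ray(c1,p1);o2,d2=ray(c2,p2);r=[]
    for a,b in zip(d1,d2):
        s=np.linalg.lstsq(np.c_[a,-b],o2-o1,rcond=None)[0]
        P,Q=o1+a*s[0],o2+b*s[1];r.append([*(P+Q)/2,np.linalg.norm(P-Q)])
    return np.array(r)
def unz(p,ox,oy,k=4): return (np.array(p,float)+.5)/k-.5+[ox,oy]
E
python3 - <<'E'
from h import *
np.set_printoptions(suppress=True,precision=1)
d=pickle.load(open("d0.pkl","rb"));T,S=d["top"],d["side"]
B=onz(T,unz([(29,75),(687,38),(711,408),(47,450)],195,145),18);print(B)
bt=unz([(302,147),(443,137),(449,268),(308,279)],195,145)
bs=unz([(250,272),(300,165),(440,195),(403,297)],180,155)
tr=tri(T,bt,S,bs);print(tr,tr.mean(0))
print(onz(T,bt,68),onz(S,bs,68))
ctr=B.mean(0);print("guide",ctr)
for a,b in((0,1),(3,2)): v=B[a]-B[b];print(np.linalg.norm(v),np.degrees(np.arctan2(-v[0],v[1])))
v=B[0]+B[3]-B[1]-B[2];th=np.arctan2(-v[0],v[1]);print(np.degrees(th))
R=np.array([[np.cos(th),-np.sin(th)],[np.sin(th),np.cos(th)]])
g=lambda P:(P[:,:2]-ctr[:2])@R
for n,p,z in(("blk",bt,68),("catch",unz([(448,113),(496,110),(472,112)],195,145),29),("bump",unz([(260,108)],195,145),52),("spoon",unz([(283,370),(318,370)],195,145),30)):
    print(n,g(onz(T,p,z)),onz(T,p,z).mean(0))
E
```

```text
[[ 684.6  272.2   18. ]
 [ 711.6 -183.4   18. ]
 [ 455.9 -198.2   18. ]
 [ 426.3  257.1   18. ]]
[[628.9  81.5  64.8   2.1]
 [635.4 -12.3  64.8   3.1]
 [548.3 -16.2  64.    3. ]
 [540.5  76.9  71.1   3.3]] [588.3  32.5  66.2   2.9]
[[629.6  81.7  68. ]
 [636.5 -11.7  68. ]
 [549.7 -15.6  68. ]
 [542.2  77.4  68. ]] [[626.6  84.1  68. ]
 [632.5  -9.3  68. ]
 [545.7 -12.4  68. ]
 [539.7  73.7  68. ]]
guide [569.6  36.9  18. ]
456.40982403477506 3.3841313915784763
456.2873710153895 3.7144600344465672
3.5492735534989563
blk [[ 62.7  41. ]
 [ 63.8 -52.6]
 [-23.2 -51.2]
 [-24.8  42.1]] [589.5  33.   68. ]
catch [[ 84.5 -59.4]
 [ 84.6 -92.4]
 [ 84.2 -75.9]] [658.5 -33.6  29. ]
bump [[92.4 68. ]] [657.6 110.5  52. ]
spoon [[-84.3  63.7]
 [-85.7  39.9]] [481.5  83.3  30. ]
```

Request:
move_arm(increments="0.5 0.75 0 0 0 0.47;0.5 0.75 0 0 0 0.47;0.5 0.75 0 0 0 0.47;0.5 0.75 0 0 0 0.47;0.5 0.75 0 0 0 0.47", grip=0, squeeze=40)

```text
time: 0.57
position: [360.1, -471.5, 207.9]
tcp_rot: [-0.0, 0.949, 0.316, -0.0]
contact_force: [0.7, 0.1, 0.6]
grip_width: 0.305
finger_force: 0.0
```

Request:
move_arm(increments="0.5 0.75 0 0 0 0.47;0.5 0.75 0 0 0 0.47;0.5 0.75 0 0 0 0.47;0.5 0.75 0 0 0 0.47;0.5 0.75 0 0 0 0.47")

```text
time: 0.98
position: [460.2, -321.4, 208.0]
tcp_rot: [-0.0, 0.903, 0.43, -0.0]
contact_force: [1.8, -1.6, 0.5]
grip_width: -0.003
finger_force: 0.0
```

Request:
move_arm(increments="0.2 0.75 0 0 0 0.47;0.2 0.75 0 0 0 0.47;0.2 0.75 0 0 0 0.47;0.2 0.75 0 0 0 0.47;0.2 0.75 0 0 0 0.47")

```text
time: 1.4
position: [499.6, -171.5, 208.0]
tcp_rot: [-0.0, 0.843, 0.538, -0.0]
contact_force: [0.4, 0.3, 1.0]
grip_width: -0.001
finger_force: 0.0
```

Request:
move_arm(increments="0.2 0.75 0 0 0 0.47;0.2 0.75 0 0 0 0.47;0.2 0.75 0 0 0 0.47;0.2 0.75 0 0 0 0.47;0.2 0.75 0 0 0 0.47")

```text
time: 1.82
position: [539.6, -21.6, 208.0]
tcp_rot: [-0.0, 0.771, 0.637, -0.0]
contact_force: [0.3, -0.4, 0.0]
grip_width: 0.002
finger_force: 0.0
```

Request:
move_arm(increments="0.15 0.72 0 0 0 0.48;0.15 0.72 0 0 0 0.48;0.15 0.72 0 0 0 0.48;0.15 0.72 0 0 0 0.48;0.15 0.72 0 0 0 0.48")

```text
time: 2.23
position: [569.6, 122.3, 207.9]
tcp_rot: [-0.0, 0.685, 0.729, -0.0]
contact_force: [0.3, -0.2, 0.6]
grip_width: 0.0
finger_force: 0.0
```

Request:
move_arm(increments="0 0 0 0 0 0;0 0 0 0 0 0;0 0 0 0 0 0;0 0 0 0 0 0;0 0 0 0 0 0")

```text
time: 2.65
position: [569.6, 119.7, 208.0]
tcp_rot: [0.0, 0.686, 0.727, -0.0]
contact_force: [-0.5, -0.4, -1.3]
grip_width: 0.0
finger_force: 0.0
```

Run:
```python
from cell import manip
import cv2,pickle
s=manip.sense();c=manip.capture("wrist");print(s["position"],s["tcp_rot"],s["contact_force"])
pickle.dump((s,c),open("w1.pkl","wb"));cv2.imwrite("pics/w1.png",c["color"][:,:,::-1])
```

```text
[569.59031443 119.69020501 207.98631719] [ 1.29387912e-04  6.86413148e-01  7.27211748e-01 -2.16404584e-04] [-0.54271421 -0.43937184 -1.34727953]
```

View pics/w1.png

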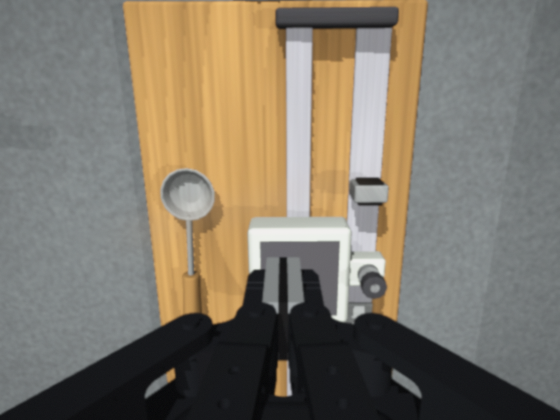

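The wrist view has +y up. The block's +y face shows between rows 218 and 228 (columns 249–350), the bumper is at (370,190), the knob at (372,285), and the catch at about (360,300) below the knob.

Run:
```python
from h import *
from scipy.spatial.transform import Rotation as Ro
np.set_printoptions(suppress=True,precision=1)
s,c=pickle.load(open("w1.pkl","rb"))
w,x,y,z=s["tcp_rot"];M=np.eye(4);M[:3,:3]=Ro.from_quat([x,y,z,w]).as_matrix();M[:3,3]=s["position"]
A=np.linalg.inv(M@c["mount"]);c["R"],c["t"]=A[:3,:3],A[:3,3]
print(onz(c,[(249,227),(350,227)],68));print(onz(c,[(252,218),(347,218)],30))
print("bump",onz(c,[(355,179),(386,179)],52),"cam",-c["R"].T@c["t"])
im=c["color"][200:330,230:410,::-1]
cv2.imwrite("pics/w1z.png",cv2.resize(im,None,fx=4,fy=4,interpolation=cv2.INTER_CUBIC))
```

```text
[[542.6  80.   68. ]
 [629.6  85.   68. ]]
[[542.4  75.1  30. ]
 [633.8  80.3  30. ]]
bump [[632.5 123.9  52. ]
 [659.4 125.5  52. ]] cam [564.9 195.4 373.7]
```

View pics/w1z.png

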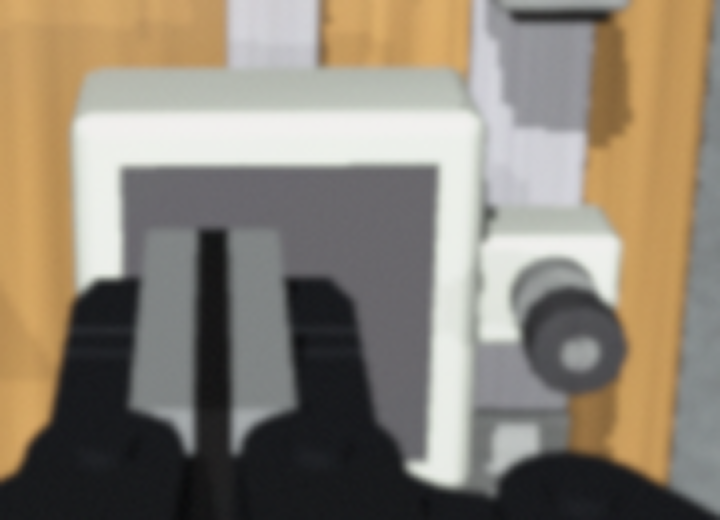

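Request:
move_arm(increments="0 0 -0.6 0 0 0;0 0 -0.6 0 0 0;0 0 -0.6 0 0 0;0 0 -0.6 0 0 0;0 0 -0.6 0 0 0")

```text
time: 3.12
position: [569.6, 120.2, 87.1]
tcp_rot: [0.0, 0.686, 0.727, 0.0]
contact_force: [0.7, 0.2, 0.1]
grip_width: -0.0
finger_force: 0.0
```

Request:
move_arm(increments="0 0 -0.3 0 0 0;0 0 -0.3 0 0 0;0 0 -0.3 0 0 0;0 0 -0.2 0 0 0;0 0 -0.05 0 0 0")

```text
time: 3.53
position: [569.3, 120.8, 41.1]
tcp_rot: [-0.0, 0.686, 0.728, -0.0]
contact_force: [-0.2, 0.1, 0.8]
grip_width: -0.002
finger_force: 0.0
```

Request:
move_arm(increments="0.01 -0.1 0 0 0 0;0.01 -0.1 0 0 0 0;0.01 -0.1 0 0 0 0;0 -0.1 0 0 0 0;0 0 0 0 0 0")

```text
time: 3.95
position: [571.1, 103.6, 42.4]
tcp_rot: [0.0, 0.686, 0.727, 0.0]
contact_force: [0.3, -0.4, 0.1]
grip_width: -0.001
finger_force: 0.0
```

Request:
move_arm(increments="0.005 -0.06 0 0 0 0;0.005 -0.06 0 0 0 0;0.005 -0.06 0 0 0 0;0.005 -0.06 0 0 0 0;0.005 -0.06 0 0 0 0")

```text
time: 4.37
position: [571.8, 92.7, 42.0]
tcp_rot: [-0.0, 0.686, 0.728, -0.0]
contact_force: [-0.5, -0.3, -0.3]
grip_width: 0.0
finger_force: 0.0
```

Request:
move_arm(increments="0.005 -0.06 0 0 0 0;0.005 -0.06 0 0 0 0;0.005 -0.06 0 0 0 0;0.005 -0.06 0 0 0 0;0.005 -0.06 0 0 0 0")

```text
time: 4.78
position: [572.7, 80.9, 42.0]
tcp_rot: [-0.0, 0.686, 0.728, -0.0]
contact_force: [0.0, 2.0, 0.8]
grip_width: 0.003
finger_force: 1.0
```

Request:
move_arm(increments="0.005 -0.06 0 0 0 0;0.005 -0.06 0 0 0 0;0.005 -0.06 0 0 0 0;0.005 -0.06 0 0 0 0;0.005 -0.06 0 0 0 0")

```text
time: 5.2
position: [573.7, 68.7, 42.0]
tcp_rot: [-0.0, 0.686, 0.728, -0.0]
contact_force: [-2.7, 2.2, 1.2]
grip_width: -0.001
finger_force: 1.2
```

Request:
move_arm(increments="0.005 -0.06 0 0 0 0;0.005 -0.06 0 0 0 0;0.005 -0.06 0 0 0 0;0.005 -0.06 0 0 0 0;0.005 -0.06 0 0 0 0")

```text
time: 5.62
position: [574.8, 56.7, 42.0]
tcp_rot: [-0.0, 0.686, 0.728, -0.0]
contact_force: [-1.2, 2.8, 2.1]
grip_width: 0.002
finger_force: 1.4
```

Request:
move_arm(increments="0.003 -0.05 0 0 0 0;0.003 -0.05 0 0 0 0;0.003 -0.05 0 0 0 0;0.003 -0.05 0 0 0 0;0.003 -0.05 0 0 0 0")

```text
time: 6.03
position: [575.4, 46.8, 42.0]
tcp_rot: [-0.0, 0.686, 0.728, 0.0]
contact_force: [-1.3, 1.6, 1.3]
grip_width: -0.005
finger_force: 1.3
```

Run:
```python
from cell import manip
import cv2,numpy as np
s=manip.sense();print(s["position"],s["contact_force"])
a=manip.capture("top")["color"][155:220,240:360,::-1]
b=manip.capture("side")["color"][155:245,210:310,::-1]
r=lambda i,k:cv2.resize(i,None,fx=k,fy=k,interpolation=cv2.INTER_CUBIC)
o=np.zeros((590,720,3),np.uint8)
a=r(a,4);b=r(b,3.6);o[:260,:480]=a;o[262:262+b.shape[0],:b.shape[1]]=b
cv2.imwrite("pics/m2.png",o)
```

```text
[575.39065267  46.78227941  42.00968778] [-1.28746397  1.64213595  1.31778897]
```

View pics/m2.png

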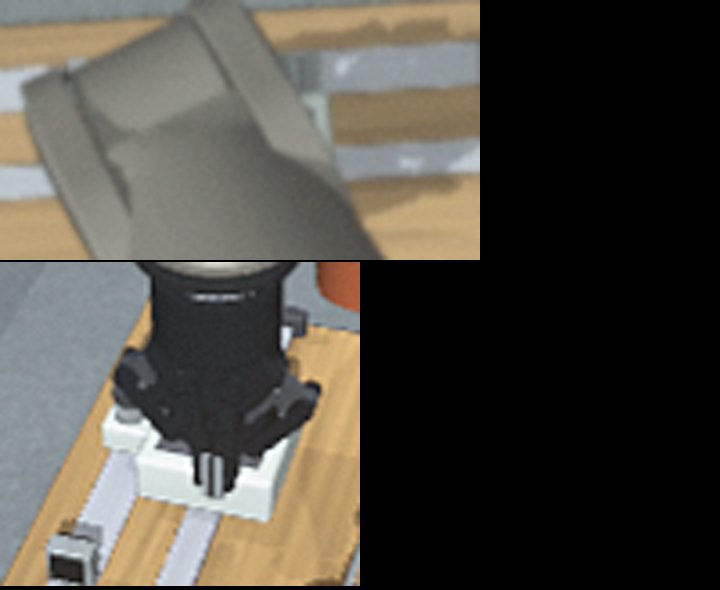

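The fingers rest flat on the block's +y face and the hand is clear of the knob. I'll push on slowly.

Request:
move_arm(increments="0.002 -0.03 0 0 0 0;0.002 -0.03 0 0 0 0;0.002 -0.03 0 0 0 0;0.002 -0.03 0 0 0 0;0.002 -0.03 0 0 0 0")

```text
time: 6.55
position: [575.9, 40.9, 42.0]
tcp_rot: [-0.0, 0.686, 0.728, 0.0]
contact_force: [-1.7, 2.6, 1.8]
grip_width: 0.004
finger_force: 1.1
```

Request:
move_arm(increments="0.002 -0.02 0 0 0 0;0.002 -0.02 0 0 0 0;0.002 -0.02 0 0 0 0;0.002 -0.02 0 0 0 0;0.002 -0.02 0 0 0 0")

```text
time: 6.97
position: [576.2, 36.9, 42.0]
tcp_rot: [-0.0, 0.686, 0.728, -0.0]
contact_force: [-2.3, 1.6, 1.3]
grip_width: -0.005
finger_force: 1.2
```

Request:
move_arm(increments="0.001 -0.01 0 0 0 0;0.001 -0.01 0 0 0 0;0.001 -0.01 0 0 0 0;0.001 -0.01 0 0 0 0;0.001 -0.01 0 0 0 0")

```text
time: 7.38
position: [576.3, 35.1, 42.0]
tcp_rot: [-0.0, 0.686, 0.728, -0.0]
contact_force: [-1.4, 3.1, 1.4]
grip_width: 0.003
finger_force: 1.8
```

Request:
move_arm(increments="0.001 -0.01 0 0 0 0;0.001 -0.01 0 0 0 0;0.001 -0.01 0 0 0 0;0.001 -0.01 0 0 0 0;0.001 -0.01 0 0 0 0")

```text
time: 7.8
position: [576.4, 33.9, 42.0]
tcp_rot: [-0.0, 0.685, 0.728, 0.0]
contact_force: [-3.0, 8.1, 2.2]
grip_width: 0.003
finger_force: 3.5
```

The pin is on the first slope (about 8 N).

Request:
move_arm(increments="0.001 -0.02 0 0 0 0;0.001 -0.02 0 0 0 0;0.001 -0.02 0 0 0 0;0.001 -0.02 0 0 0 0;0.001 -0.02 0 0 0 0")

```text
time: 8.22
position: [576.6, 30.2, 42.0]
tcp_rot: [-0.001, 0.685, 0.728, 0.0]
contact_force: [-3.8, 8.6, 2.3]
grip_width: 0.007
finger_force: 3.8
```

Request:
move_arm(increments="0.001 -0.015 0 0 0 0;0.001 -0.015 0 0 0 0;0.001 -0.015 0 0 0 0;0.001 -0.015 0 0 0 0;0.001 -0.015 0 0 0 0")

```text
time: 8.63
position: [576.8, 27.2, 42.0]
tcp_rot: [-0.001, 0.685, 0.728, 0.0]
contact_force: [-3.6, 7.5, 1.3]
grip_width: 0.001
finger_force: 3.2
```

Request:
move_arm(increments="0.001 -0.01 0 0 0 0;0.001 -0.01 0 0 0 0;0.001 -0.01 0 0 0 0;0 -0.01 0 0 0 0;0 0 0 0 0 0")

```text
time: 9.05
position: [577.3, 23.8, 42.0]
tcp_rot: [0.0, 0.686, 0.728, -0.0]
contact_force: [0.1, 0.5, -0.6]
grip_width: 0.0
finger_force: 0.0
```

The force fell to zero, so the pin has dropped. I'll let it dwell, then back off, lift, and check.

Request:
move_arm(increments="0 0 0 0 0 0;0 0.1 0 0 0 0;0 0.3 0 0 0 0;0 0.4 0 0 0 0;0 0.4 0 0 0 0")

```text
time: 9.47
position: [577.1, 73.6, 42.0]
tcp_rot: [-0.0, 0.686, 0.728, 0.0]
contact_force: [0.2, 0.0, 0.2]
grip_width: -0.0
finger_force: 0.0
```

Request:
move_arm(increments="0 0 0.6 0 0 0;0 0 0.9 0 0 0;0 0 0.9 0 0 0;0 0 0.9 0 0 0;0 0 0.9 0 0 0")

```text
time: 9.88
position: [576.7, 73.7, 211.9]
tcp_rot: [-0.0, 0.685, 0.728, 0.0]
contact_force: [1.1, 0.8, 0.5]
grip_width: -0.001
finger_force: 0.0
```

Request:
move_arm(increments="-0.3 0.9 0 0 0 0;-0.3 0.9 0 0 0 0;-0.3 0.9 0 0 0 0;-0.3 0.9 0 0 0 0;-0.3 0.9 0 0 0 0")

```text
time: 10.3
position: [515.9, 254.9, 210.3]
tcp_rot: [0.0, 0.686, 0.728, 0.0]
contact_force: [1.4, 0.7, -0.1]
grip_width: 0.001
finger_force: 0.0
```

Request:
move_arm(increments="0 0.5 0 0 0 0;0 0.5 0 0 0 0;0 0 0 0 0 0;0 0 0 0 0 0;0 0 0 0 0 0")

```text
time: 10.72
position: [516.9, 292.3, 209.8]
tcp_rot: [0.0, 0.686, 0.728, -0.0]
contact_force: [0.4, -0.4, 0.2]
grip_width: 0.002
finger_force: 0.0
```

Run:
```python
from cell import manip
import cv2,numpy as np
a=manip.capture("top")["color"][145:265,195:385,::-1]
b=manip.capture("side")["color"][155:245,210:310,::-1]
r=lambda i,k:cv2.resize(i,None,fx=k,fy=k,interpolation=cv2.INTER_CUBIC)
o=np.zeros((600,800,3),np.uint8)
a=r(a[:70,50:150],4);b=r(b,3.5);o[:280,:400]=a;o[284:284+b.shape[0],:b.shape[1]]=b
cv2.imwrite("pics/m3.png",o); print(manip.sense()["position"],manip.sense()["contact_force"])
```

```text
[517.24790547 291.546906   209.94039817] [-0.23030383 -0.71606207  0.08478598]
```

View pics/m3.png

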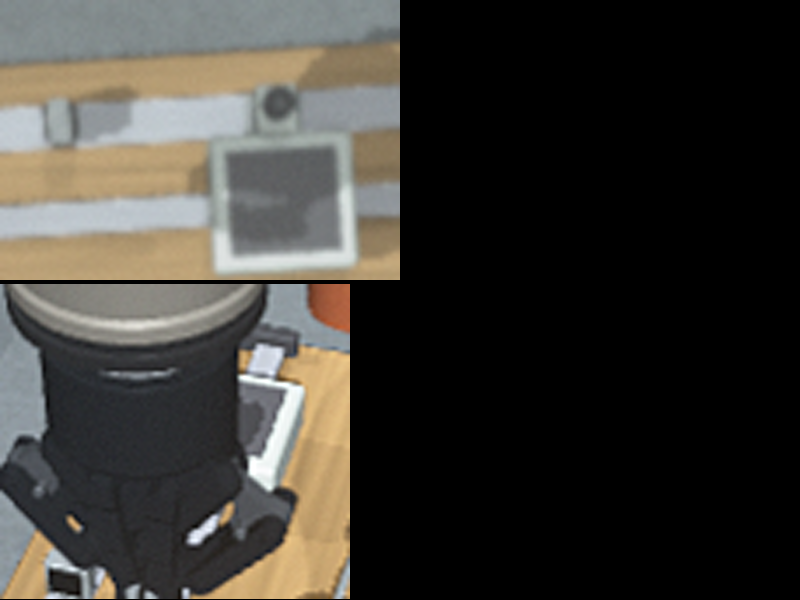

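The top view shows the stop moved about 106 px in the zoom, or 70 mm. That matches the 71 mm measured to the notch. The force also dropped to zero right after the crest, and the hand is well clear.

```bash
python3 -c "
from cell import manip
print(manip.finish_job())"
```

```text
the job is handed in; nothing more can be done
None
```

I pushed the stop about 70 mm towards the two-humped catch until its pin dropped into the notch, took the hand clear without touching the knob, mug, ramekin or spoon, and handed the job in; no verdict came back.

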